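Set, shut and pin the template jig, and hold it pressed

ROBOT

A 7-joint arm with a two-finger parallel gripper is mounted at the origin on the work surface. World frame = base frame: x ahead of the robot, y to its left, z up, the work surface at z = 0. Lengths are in m, angles in rad, forces in N, time in s.
With the tool pointing down it reaches from about 0.4 to 0.9 m from the base axis. Payload 5.5 kg.
Tool frame: the origin (TCP) lies at the very end of the fingers, on their centre line; the grasp point (between the pads) lies 19 mm behind it; z points along the fingers, y is the line along which they close (so a half turn about z gives the same grasp; the last joint's range is limited). The gripper opens to 85 mm and grips with 20 to 120 N. Pads are 22 mm wide; open, the fingers measure 114 mm over their backs; the gripper's body (76 mm by 85 mm) begins 54 mm behind the grasp point. The pads swing forward as they close: fully open they stand 13 mm farther back than shut.
Start: joints at [-1.062, 0.501, -0.427, 1.55, 0.221, 1.138, -0.21], TCP at [0.158, 0.63, 0.231] pointing down, gripper open.
Joint ranges: [-2.88, 2.88], [-0.31, 2.03], [-1.54, 1.56], [0.2, 2.42], [-1.41, 4.55], [0.19, 2.02], [-2.57, 2.57]. Speed limits (rad/s): [2.57, 2.57, 3.14, 3.14, 3.14, 3.14, 3.14].

INTERFACE

Orientations are given as [roll, pitch, yaw] about the fixed x, y, z axes, in that order (R = Rz(yaw) Ry(pitch) Rx(roll)).
In Python, from cell import manip gives the robot as it stands.
- The arm moves only by the tool arm_command, never from a script. Its argument "motion" is a list of rows, each a list of 6 numbers: the shift along the tool's x, y, z in cm, then the turn, a rotation vector about the tool's x, y, z in rad. A call has 1 to 10 rows; each row shifts and turns the commanded pose from where the row before left it, along the tool's axes as they then stand; what a row does not reach is not made up. A row lasts 1/8 s, in which the tool goes at most 62.5 mm and 10.7 degrees, less where a joint would pass 70% of its speed; a pose out of reach is approached as far as the arm can. A call with a gripper value outside its range is refused whole. "claw" is the finger opening in cm, from 0 to 8.54, set as the call begins (left out, the last holds). The fingers move at their own pace and stop on an object; the grip force is fixed at half the most. Time passes only in rows, so rows that do not move let the fingers close. It gives the time, the measured TCP pose, the force, the opening and the grip force at its end, in the units of the state.
- manip.get_state(): the state, without advancing time (a new reading comes with each control period).
- manip.snapshot(name): name is "scene" or "side" or "wrist"; returns the picture (400x640x3 uint8, red, green, blue); there is no depth.
- manip.calibration(name): a dict with "intrinsics" (3x3 intrinsics, pixels), "T" (4x4, takes a point from camera to world coordinates). Camera axes: x right, y down, z forward; pixel columns grow to the right and rows downward; lengths in m; the calibration is good to about 2 mm. A picture is of the moment at which its call begins: read the wrist's pose just before it. calibration takes no time and is no camera call; for the wrist camera it gives the pose at the moment of the call.
- manip.job_done(): hands the job in; it is judged then, once.
Trained networks look in the newest picture that a camera, given by its name, has taken for a name from the list of things; names that differ only in an ending like _2 or _b are one class to them, and where a whole thing is asked for, a point or a joint stands for the part that bears it (a point fixed in the world has none). Each returns a list of dicts, best first, with "confidence" (0 to 1); they miss things now and then, are a little off and sometimes report something else, mostly with a low value. They report only what shows in the picture. A call takes as long as a camera call. They do not tell look-alikes from the thing itself.
- manip.search_frame(camera, target): "position" ([x, y, z] in m, in world coordinates, good to about 4 mm: the middle of the surface that is visible of it).
- manip.cut_out(camera, target): "mask" (400x640 bool, what is visible of it).
The state is a dict: "time": time; "qpos": joint angles; "qd": joint speeds; "effort": joint torques, N m; "eef_pos": TCP position; "eef_rot": TCP orientation; "wrist_force": force on the tool from outside, world axes, zero at the start; "moment": the same for the moment, N m; "grip_width": opening from 0.0 (shut) to 1.0 (fully open); "grip_force": force on a finger pad.
Only numpy, scipy, OpenCV 4.12 (cv2) and the standard library are available. Lean on these libraries where they do the work, as an engineer would, in place of code of your own. Each camera call takes 0.05 s, during which the arm holds its last target. There are 200 camera calls.

TASK

First turn the jig's black knob until its orange pointer stands on the red mark, then lower the open yellow lid of the jig onto its rubber bumpers. Then take the steel pin out of the wooden stand and push it down through the hole in the lid's tab into the hole beneath, pressing until the lid is fully shut against the sprung bumpers. Finish while still holding the pin in the gripper and pressing it down so that the jig stays shut; keep the pointer on the mark and leave the cutter, thread spool and tape measure where they are.

Things in the scene. Friction and masses are not known exactly. Their poses are not given: they have to be found in the camera images.
- jig: Grey clamshell jig fixed on the mat, base plate 240 x 300 x 12 mm (x from -125 to 115 mm of the origin, y +-150 mm). Origin: on the table (z = 0). Its x axis points away from the robot (yaw up to +-0.25 rad), z up. The yellow lid lies over its right (-y) part and is hinged at the far side; knob, pointer and scale are on its left (+y) part.
- lid (a joint): Lid angle in rad: 0 = fully shut (a rigid stop), grows as it opens, up to 1.3. The stiff hinge (0.2 N m friction) stays where it is left. Two sprung rubber bumpers stop the freely lowered lid at about 0.06 to 0.075; from there to 0 the bumpers must be pressed down, about 7 N at the tab's hole when fully shut, and they lift the lid again (to about 0.065) when let go.
- lid_hinge (a point): Middle of the lid's hinge axis, 34 mm above the table. The axis lies along the jig's y. The lid is a yellow plate 8 mm thick (axis at mid-thickness), 140 mm wide, reaching 150 mm from the axis, then a steel tab 50 mm wide reaching 190 mm. Turns with the lid.
- lid_push (a point): Point on the lid's outer (upper) face, on its midline, 140 mm from the hinge axis and 10 mm inside the plate's edge: a good place to push it closed from above. Turns with the lid.
- lid_hole (a point): Centre of the through hole (12 mm diameter, 8 mm deep) in the lid's tab, on the upper face, 170 mm from the hinge axis; 38 mm above the table when shut. Turns with the lid, its z axis is the hole's axis.
- base_hole (a point): Centre of the mouth of the jig's own upright hole (12 mm diameter, 18 mm deep) in a steel block 50 x 50 mm, 30 mm above the table; straight below lid_hole when the lid is shut. Axes as the jig's.
- knob_grip (a point): On the knob's upright axis, about 49 mm above the table, at the height to grip. The knob is a black bar 42 mm long, 14 mm thick, 32 mm tall (top 56 mm above the table) on a disc of 22 mm radius (disc top 26 mm above the table). The point's x axis lies along the bar, so fingers close along its y. Turns with the knob.
- knob (a joint): Knob angle in rad, 0 to 2.6, grows clockwise seen from above; light friction, stays where it is left. Each rad moves the pointer 25 mm towards the jig's -y.
- pointer_tip (a point): The orange pointer's middle, 19 mm above the table; a bar 22 x 3 mm along the jig's x that slides along the scale in the jig's y beyond the knob, geared to the knob.
- mark: Red mark fixed at the far edge of the white scale, somewhere on the pointer's way; origin at its middle underneath, 15 mm above the table. The pointer is on the mark when both have the same y in the jig's frame (within 2.5 mm). The pointer starts on the +y side of it; 0.4 to 1.5 rad of clockwise knob turn are needed.
- pin: Loose steel pin, 60 g, upright, 64 mm long, origin at the middle of its lower end. Shaft 8 mm diameter, 24 mm long, foot chamfered; then a flange 22 mm across (24 to 28 mm above the origin) that does not pass the holes; then a grip 16 mm across (28 to 64 mm) with a red band. Pushed home in the shut jig, the flange lies on the tab and the origin is 14 mm above the table.
- pin_tip (a point): Lower end of the pin (same point as its origin).
- stand: Fixed wooden block 70 x 70 x 40 mm, origin under its middle, with a 10 mm hole 30 mm deep in the middle of its top; the pin stands in it with its flange resting on the top, so the pin's origin is 16 mm above the table.
- cutter: Bystander: loose yellow rotary cutter lying flat, about 145 x 45 x 20 mm. Leave alone.
- spool: Bystander: loose green thread spool standing, 34 mm diameter, 58 mm tall. Leave alone.
- tape: Bystander: loose orange round tape measure lying flat, 56 mm diameter, 20 mm tall. Leave alone.
Mind the look-alikes: they are no part of the job. What is meant by the pin is not blue or pink, and is the smaller of those in its own colour.

How it is judged:
On the way, in this order (a step that is already met when the one before it is completed fails the run):
1. the orange pointer stands on the red mark (within 2.5 mm) (y of pointer_tip in the frame of mark between -0.0025 and 0.0025 m), for 0.2 s.
2. the lid is lowered onto its bumpers (below 0.1 rad) (value of joint lid below 0.1 rad), for 0.2 s.
3. the pin is through the lid's hole and at least 5 mm into the jig's hole (z of pin_tip in the frame of base_hole below -0.005 m and horizontal distance between pin_tip and base_hole below 0.004 m and value of joint lid below 0.1 rad), for 0.1 s.
At the end, for the whole second after the job is handed in: The pointer is within 3 mm of the mark, the lid is shut (below 0.018 rad) with the pin upright (within 0.15 rad) through both holes, at least 11 mm into the lower one and within 4 mm of its axis, pressing on the lid with more than 4 N while the fingers hold the pin (more than 3 N) (y of pointer_tip in the frame of mark between -0.003 and 0.003 m and value of joint lid below 0.018 rad and z of pin_tip in the frame of base_hole below -0.011 m and horizontal distance between pin_tip and base_hole below 0.004 m and angle between pin's own z axis and vertical below 0.15 rad and contact force between pin and lid above 4 N and contact force between the fingers and pin above 3 N); the arm keeps its last pose, push and grip.
It fails at once if the cutter, spool or tape measure is moved more than 30 mm (distance of any of cutter, spool, tape from where it was at the start of the episode above 0.03 m).
It also fails if it takes over 72 s, if anything falls off the work surface, if the arm or the gripper's body presses on something with over 40 N, if the wrist force passes 120 N, or if a joint passes its speed limit or range.

## Working session

There is one attempt and no reset: what is moved stays moved. The work goes in short steps, Python scripts to look and compute and a tool call to move; the robot and the scene stay as the last step left them, time stands still between calls to the robot, and variables do not carry over. Pictures are saved under pics/ and viewed, at most 10 in all, crops included, and the job is handed in when it is done.

Besides the shell and the picture viewer there is one more tool, called after "Request:" by a JSON object that holds its "name" and its "arguments", one argument or row to a line. arm_command: Moves the arm, as the interface text tells. Its arguments: {"type":"object","properties":{"motion":{"type":"array","items":{"type":"array","items":{"type":"number"}}},"claw":{"type":"number"}},"required":["motion"]}

```bash
mkdir -p pics; ls; python3 - <<'E'
from cell import manip
import cv2,numpy as np
s=manip.get_state();print(s)
for n in("scene","side"):
    im=manip.snapshot(n);cv2.imwrite(f"pics/{n}0.png",im[:,:,::-1])
    c=manip.calibration(n);print(n,np.round(c["intrinsics"],1).tolist(),np.round(c["T"],3).tolist())
    for t in("jig","lid","lid_hinge","lid_push","lid_hole","base_hole","knob_grip","pointer_tip","mark","pin","stand","cutter","spool","tape"):
        print(t,[(np.round(d["position"],3).tolist(),round(d["confidence"],2)) for d in manip.search_frame(n,t)])
E
```

```text
pics
{'time': 0.0, 'qpos': array([-1.06179531,  0.50186994, -0.42677862,  1.55143303,  0.22082243,
        1.13830117, -0.21030024]), 'qd': array([-0.00159461,  0.00062415, -0.00121477,  0.0010844 , -0.00086194,
        0.00066966,  0.00041118]), 'effort': array([ 1.04128994e-03, -5.69504249e+01, -5.81630275e+00, -2.80952561e+01,
        1.05568508e-02,  1.19483253e-02, -6.51363337e-06]), 'eef_pos': array([0.15805709, 0.62978306, 0.23025145]), 'eef_rot': array([-3.13964221e+00, -4.78020311e-05,  2.89584122e+00]), 'wrist_force': array([ 0.09998828, -1.41282676,  0.32502336]), 'moment': array([-0.01295784,  0.00996381, -0.01895671]), 'grip_force': 0.0, 'grip_width': 1.0009495535721333}
scene [[374.3, 0.0, 326.5], [0.0, 374.3, 207.3], [0.0, 0.0, 1.0]] [[-0.387, 0.523, -0.759, 1.264], [0.922, 0.233, -0.309, 0.258], [0.015, -0.82, -0.572, 0.634], [0.0, 0.0, 0.0, 1.0]]
jig [([0.606, -0.049, 0.024], 0.84)]
lid [([0.6, -0.1, 0.095], 0.77), ([0.508, 0.291, 0.038], 0.41)]
lid_hinge [([0.596, -0.1, 0.097], 0.97)]
lid_push [([0.594, 0.062, 0.04], 0.72), ([0.601, -0.102, 0.092], 0.57)]
lid_hole [
[... 826 characters left out ...]
 [([0.578, -0.121, 0.114], 0.79), ([0.576, 0.051, 0.04], 0.53)]
lid_hinge [([0.57, -0.124, 0.116], 0.72)]
lid_push [([0.569, -0.126, 0.113], 0.72)]
lid_hole [([0.574, -0.118, 0.116], 0.58)]
base_hole [([0.546, -0.091, 0.011], 0.65)]
knob_grip [([0.574, 0.056, 0.033], 0.53), ([0.489, -0.447, 0.021], 0.48)]
pointer_tip [([0.476, 0.267, 0.037], 0.41)]
mark []
pin [([0.335, 0.217, 0.022], 0.75), ([0.556, 0.325, 0.016], 0.61), ([0.485, 0.285, 0.064], 0.49), ([0.377, 0.349, 0.056], 0.44)]
stand [([0.475, 0.27, 0.036], 0.67), ([0.318, -0.288, 0.014], 0.43)]
cutter [([0.32, -0.287, 0.013], 0.68), ([0.653, 0.299, 0.03], 0.38)]
spool [([0.652, 0.298, 0.031], 0.6)]
tape [([0.488, -0.445, 0.022], 0.96)]
```

View pics/scene0.png

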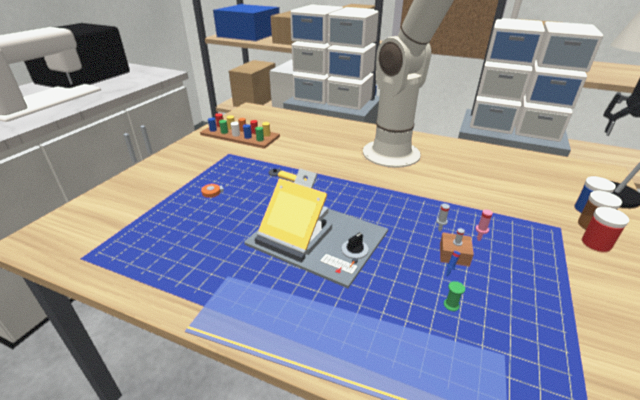

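View pics/side0.png

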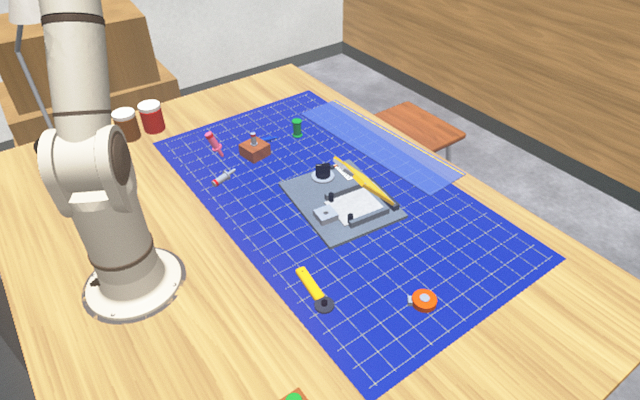

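The scene view shows the yellow open lid at (290,215), the knob at (355,243), the scale and mark at (340,265), and the stand with the steel pin at (459,240). A second steel pin is at (443,213), and there are pink and blue ones. The side view agrees: stand at (254,148), base block at (325,212), knob at (322,170).

```bash
cat > h.py <<'E'
from cell import manip
import cv2,numpy as np
from scipy.spatial.transform import Rotation as Ro
np.set_printoptions(suppress=True,precision=4)
def pose():
    s=manip.get_state();return np.array(s["eef_pos"]),Ro.from_euler("xyz",s["eef_rot"])
def rel(p,yaw,rpy=None):
    p0,R0=pose();Rt=Ro.from_euler("xyz",rpy if rpy is not None else [np.pi,0,yaw])
    print("shift cm",R0.inv().apply(np.array(p)-p0)*100,"| in final frame",Rt.inv().apply(np.array(p)-p0)*100,"turn",(R0.inv()*Rt).as_rotvec())
def proj(c,P):
    P=np.atleast_2d(P);T=np.linalg.inv(c["T"]);q=P@T[:3,:3].T+T[:3,3];q=q@np.array(c["intrinsics"]).T;return q[:,:2]/q[:,2:]
def ray(c,uv):
    T=np.array(c["T"]);d=T[:3,:3]@np.linalg.solve(c["intrinsics"],[uv[0],uv[1],1]);return T[:3,3],d/np.linalg.norm(d)
def onz(c,uv,z):
    o,d=ray(c,uv);return o+d*(z-o[2])/d[2]
def tri(obs):
    A=np.zeros((3,3));b=np.zeros(3)
    for c,uv in obs:
        o,d=ray(c,uv);M=np.eye(3)-np.outer(d,d);A+=M;b+=M@o
    return np.linalg.solve(A,b)
def state():
    s=manip.get_state();print("t",s["time"],"p",s["eef_pos"],"rpy",s["eef_rot"],"F",s["wrist_force"],"w",s["grip_width"],"gf",s["grip_force"],"q",s["qpos"])
E
python3 - <<'E'
from h import *
p,R=pose();c=manip.calibration("wrist");T=np.array(c["T"])
print(np.array(c["intrinsics"]),R.inv().apply(T[:3,3]-p),R.inv().as_matrix()@T[:3,:3])
rel([.48,.2,.36],1.57+.3)
E
```

```text
[[330.7313   0.     317.9458]
 [  0.     330.7313 200.0399]
 [  0.       0.       1.    ]] [ 0.0835 -0.0008 -0.1426] [[-0.0007 -0.9456 -0.3253]
 [ 1.     -0.0009  0.0004]
 [-0.0006 -0.3253  0.9456]]
shift cm [-41.692  -33.9216 -12.8701] | in final frame [-50.6211  18.0675 -12.8688] turn [-0.     -0.      1.0258]
```

Request:
{"name": "arm_command", "arguments": {
  "motion": [
    [-4.2, -3.4, -1.3, 0, 0, 0],
    [-4.2, -3.4, -1.3, 0, 0, 0],
    [-4.2, -3.4, -1.3, 0, 0, 0],
    [-4.2, -3.4, -1.3, 0, 0, 0],
    [-4.2, -3.4, -1.3, 0, 0, 0],
    [-4.2, -3.4, -1.3, 0, 0, 0],
    [-4.2, -3.4, -1.3, 0, 0, 0],
    [-4.2, -3.4, -1.3, 0, 0, 0],
    [-4.2, -3.4, -1.3, 0, 0, 0],
    [-4.2, -3.4, -1.3, 0, 0, 0]
  ]
}}

```text
time: 2.75
eef_pos: [0.4836, 0.1971, 0.3621]
eef_rot: [3.141, 0.001, 2.896]
wrist_force: [0.8, 0.3, 0.3]
grip_width: 0.998
grip_force: 0.0
```

Request:
{"name": "arm_command", "arguments": {
  "motion": [
    [0, 0, 0, 0, 0, 0.17],
    [0, 0, 0, 0, 0, 0.17],
    [0, 0, 0, 0, 0, 0.17],
    [0, 0, 0, 0, 0, 0.17],
    [0, 0, 0, 0, 0, 0.17],
    [0, 0, 0, 0, 0, 0.17],
    [0, 0, 0, 0, 0, 0]
  ]
}}

```text
time: 3.62
eef_pos: [0.4827, 0.1986, 0.3614]
eef_rot: [3.141, -0.0, 1.878]
wrist_force: [-0.1, 1.0, 0.1]
grip_width: 1.005
grip_force: 0.0
```

```bash
python3 - <<'E'
from h import *
state()
c=manip.calibration("wrist");im=manip.snapshot("wrist");cv2.imwrite("pics/w1.png",im[:,:,::-1]);np.savez("w1.npz",im=im,K=c["intrinsics"],T=c["T"])
for t in("knob_grip","pin","stand","mark","pointer_tip","base_hole"):
        print(t,[(np.round(d["position"],3).tolist(),round(d["confidence"],2)) for d in manip.search_frame("wrist",t)])
E
```

```text
t 3.625 p [0.4827 0.1986 0.3614] rpy [ 3.1414 -0.      1.8776] F [-0.1067  1.0415  0.0549] w 1.0052920796478644 gf 0.0 q [-0.3588  0.1374 -0.0928  1.7066  0.0132  1.298  -0.1475]
knob_grip [([0.58, 0.063, 0.033], 0.68)]
pin [([0.551, 0.33, 0.014], 0.98), ([0.348, 0.223, 0.019], 0.85), ([0.376, 0.354, 0.024], 0.68), ([0.483, 0.292, 0.078], 0.48)]
stand [([0.484, 0.292, 0.036], 0.9), ([0.576, 0.062, 0.034], 0.22)]
mark [([0.668, 0.05, 0.013], 0.44)]
pointer_tip []
base_hole [([0.556, -0.032, 0.014], 0.88)]
```

View pics/w1.png

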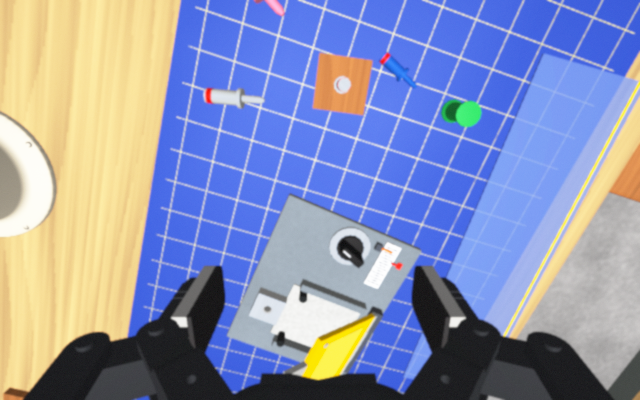

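The wrist view shows the stand with the steel pin at (342,85) and the larger steel pin lying at (235,98). The knob is at (350,249), the scale at (383,264) with the red mark near (398,265), and the base hole at (267,308). I'll enlarge the jig and measure.

```bash
python3 - <<'E'
from h import *
d=np.load("w1.npz");c=dict(intrinsics=d["K"],T=d["T"])
im=d["im"][185:345,225:425];cv2.imwrite("pics/w1c.png",cv2.resize(im,None,fx=3.7,fy=3.7,interpolation=cv2.INTER_CUBIC)[:,:,::-1])
a,b,e=[onz(c,u,.012) for u in((290,195),(418,247),(229,333))]
print(a,b,e,np.linalg.norm(b-a),"yaw",np.arctan2(*(b-a)[1::-1]), np.arctan2(*(a-e)[1::-1])-np.pi/2)
print("basehole",onz(c,(267.5,308.5),.03),"pin top",onz(c,(342,85),.08),"knob",onz(c,(350,249),.056))
E
```

```text
[0.4644 0.1114 0.012 ] [0.6912 0.0882 0.012 ] [ 0.4312 -0.1769  0.012 ] 0.2279319737149335 yaw -0.10215125931773397 -0.11487783139653596
basehole [ 0.4836 -0.0902  0.03  ] pin top [0.485  0.2881 0.08  ] knob [0.5738 0.0711 0.056 ]
```

View pics/w1c.png

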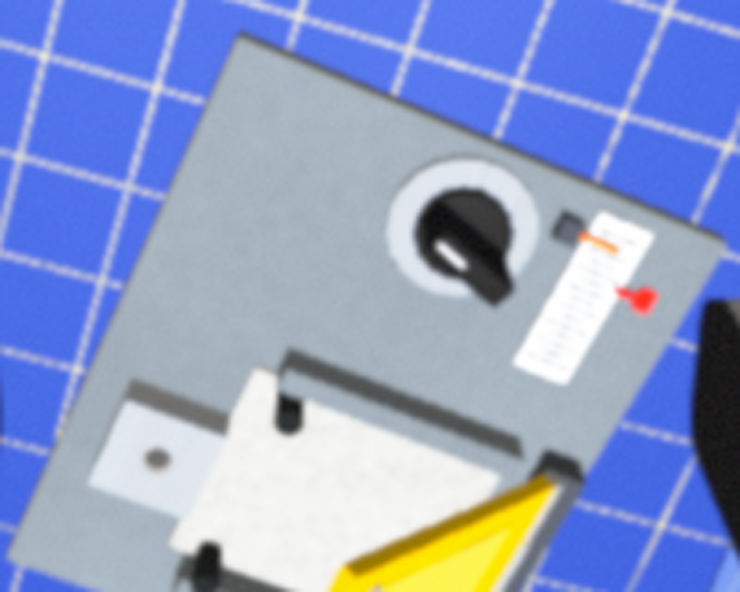

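The crop shows the pointer at about (387,250) and the mark triangle at (397,265.5) in picture pixels. The bar runs towards the lower right, and the jig yaw is about -0.11. I'm moving over the knob for the second view, turned to suit the grip.

Request:
{"name": "arm_command", "arguments": {
  "motion": [
    [-3.2, 1.5, 3.8, 0, 0, 0],
    [-3.2, 1.5, 3.8, 0, 0, 0],
    [-3.2, 1.5, 3.8, 0, 0, 0],
    [-3.2, 1.5, 3.8, 0, 0, 0],
    [-3.2, 1.5, 3.8, 0, 0, 0],
    [0, 0, 0, 0, 0, -0.16],
    [0, 0, 0, 0, 0, -0.16],
    [0, 0, 0, 0, 0, -0.16],
    [0, 0, 0, 0, 0, -0.16],
    [0, 0, 0, 0, 0, -0.16]
  ]
}}

```text
time: 5.22
eef_pos: [0.6024, 0.0683, 0.1712]
eef_rot: [-3.142, -0.0, 2.682]
wrist_force: [-0.3, 0.1, 0.7]
grip_width: 0.998
grip_force: 0.0
```

Request:
{"name": "arm_command", "arguments": {
  "motion": [
    [0, 0, 0, 0, 0, 0],
    [0, 0, 0, 0, 0, 0]
  ],
  "claw": 5.0
}}

```text
time: 5.48
eef_pos: [0.6024, 0.0683, 0.1712]
eef_rot: [3.142, -0.0, 2.673]
wrist_force: [1.1, -0.1, -0.2]
grip_width: 0.604
grip_force: 0.0
```

```bash
python3 - <<'E'
from h import *
state()
c=manip.calibration("wrist");im=manip.snapshot("wrist");cv2.imwrite("pics/w2.png",im[:,:,::-1]);np.savez("w2.npz",im=im,K=c["intrinsics"],T=c["T"])
for n,z in(("jig",0),):pass
hsv=cv2.cvtColor(im,cv2.COLOR_RGB2HSV)
for nm,lo,hi in(("red",(0,170,120),(5,255,255)),("orange",(7,120,150),(17,255,255))):
    m=cv2.inRange(hsv,lo,hi);n,l,st,ce=cv2.connectedComponentsWithStats(m)
    for i in range(1,n):
        if st[i,4]>15:print(nm,st[i],ce[i],onz(c,ce[i],.02))
E
```

```text
t 5.475 p [0.6024 0.0683 0.1712] rpy [ 3.1416 -0.0001  2.6728] F [ 1.0732 -0.1361 -0.2252] w 0.6043920524042795 gf 0.0 q [-0.0286  0.4584 -0.1679  1.7276  0.0901  0.9632  0.871 ]
red [327 239  10  15  75] [331.0533 248.08  ] [0.6686 0.0486 0.02  ]
orange [335 207   8  17  34] [338.1471 214.0294] [0.6392 0.0706 0.02  ]
orange [ 550  338   90   62 3659] [604.2572 373.5338] [0.9542 0.2574 0.02  ]
```

View pics/w2.png

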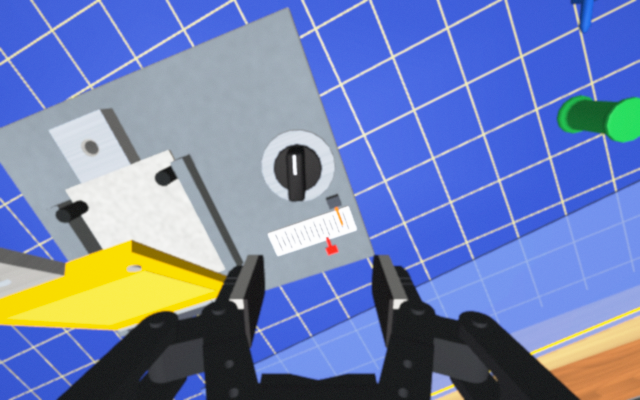

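The close view shows the bar upright in the picture at (297,175), on a disc at (298,166). The pointer is at (338,214), the mark at (331,248) and the base hole at (91,147). I'm triangulating these against the first view.

```bash
python3 - <<'E'
from h import *
C={}
for n in("w1","w2"):
    d=np.load(n+".npz");C[n]=(dict(intrinsics=d["K"],T=d["T"]),d["im"])
c1,c2=C["w1"][0],C["w2"][0]
for n,(c,im) in C.items():
    x0,y0,x1,y1=(325,225,376,275) if n=="w1" else (255,125,340,208)
    g=im.max(2)[y0:y1,x0:x1];m=(g<75).astype(np.uint8)
    k,l,st,ce=cv2.connectedComponentsWithStats(m);i=1+st[1:,4].argmax();print(n,"dark",st[i]+[x0,y0,0,0,0],ce[i]+[x0,y0])
    hsv=cv2.cvtColor(im,cv2.COLOR_RGB2HSV)
    for nm,lo,hi in(("red",(0,150,120),(5,255,255)),("orange",(6,60,150),(20,255,255))):
        b=(380,240,410,275) if n=="w1" else (320,195,350,258)
        mm=cv2.inRange(hsv,lo,hi)[b[1]:b[3],b[0]:b[2]];ys,xs=np.nonzero(mm)
        print(nm,len(xs),xs.mean()+b[0],ys.mean()+b[1],onz(c,(xs.mean()+b[0],ys.mean()+b[1]),.0195 if nm=="orange" else .016))
print("disc c",tri([(c1,(350.7,247.7)),(c2,(298.5,166.5))]),onz(c1,(350.7,247.7),.026),onz(c2,(298.5,166.5),.026))
print("basehole",tri([(c1,(267.5,308.5)),(c2,(91.5,147.5))]))
# jig corners in w2: near-left (290,9)
print("corner",tri([(c1,(290,195)),(c2,(289.5,9))]))
a=onz(c2,(289.5,9),.012);b=onz(c2,(373,254),.012);print("far",b,np.linalg.norm(b-a),np.arctan2(b[1]-a[1],b[0]-a[0]))
im=C["w2"][1][120:265,225:405];cv2.imwrite("pics/w2c.png",cv2.resize(im,None,fx=4,fy=4,interpolation=cv2.INTER_CUBIC)[:,:,::-1])
E
```

```text
w1 dark [338 237  25  30 456] [351.3684 249.1206]
red 30 397.73333333333335 265.43333333333334 [0.6705 0.0478 0.016 ]
orange 25 385.92 249.96 [0.6398 0.0703 0.0195]
w2 dark [ 275  145   46   56 1647] [297.5598 170.2684]
red 92 330.92391304347825 247.77173913043478 [0.6701 0.0479 0.016 ]
orange 58 338.2241379310345 214.3448275862069 [0.6397 0.0705 0.0195]
disc c [0.5809 0.0598 0.0264] [0.5818 0.0598 0.026 ] [0.5801 0.0596 0.026 ]
basehole [ 0.4837 -0.0923  0.0275]
corner [0.4647 0.1116 0.012 ]
far [0.6979 0.0824 0.012 ] 0.23478598714346366 -0.12539161119428602
```

View pics/w2c.png

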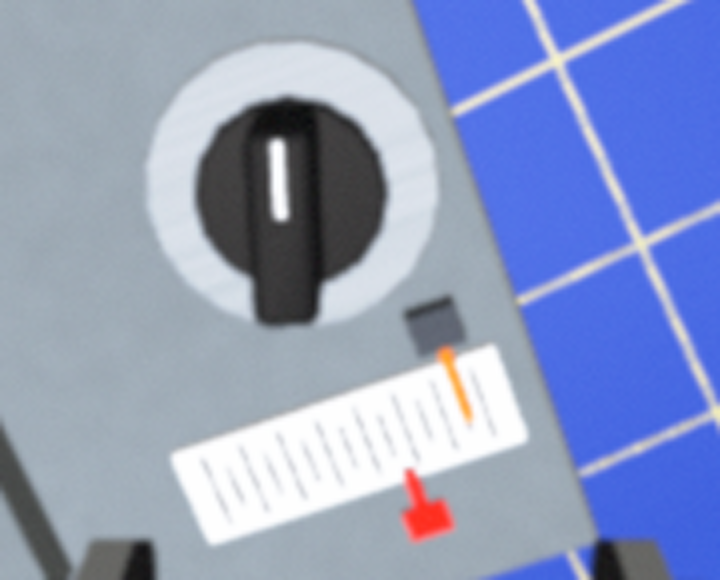

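Request:
{"name": "arm_command", "arguments": {
  "motion": [
    [1.5, -1.7, 2, 0, 0, 0],
    [0, 0, 4, 0, 0, 0],
    [0, 0, 4, 0, 0, 0],
    [0, 0, 2.5, 0, 0, 0],
    [0, 0, 1.3, 0, 0, 0],
    [0, 0, 0, 0, 0, 0]
  ]
}}

```text
time: 6.28
eef_pos: [0.5809, 0.06, 0.0327]
eef_rot: [-3.141, -0.001, 2.675]
wrist_force: [0.4, -1.0, -0.2]
grip_width: 0.583
grip_force: 0.0
```

Request:
{"name": "arm_command", "arguments": {
  "motion": [
    [0, 0, 0, 0, 0, 0],
    [0, 0, 0, 0, 0, 0],
    [0, 0, 0, 0, 0, 0],
    [0, 0, 0, 0, 0, 0]
  ],
  "claw": 0.6
}}

```text
time: 6.78
eef_pos: [0.5814, 0.0584, 0.0348]
eef_rot: [-3.14, 0.001, 2.675]
wrist_force: [-3.8, -3.7, 6.9]
grip_width: 0.148
grip_force: 59.6
```

Request:
{"name": "arm_command", "arguments": {
  "motion": [
    [0, 0, -0.2, 0, 0, 0],
    [0, 0, 0, 0, 0, 0.15],
    [0, 0, 0, 0, 0, 0.15],
    [0, 0, 0, 0, 0, 0.15],
    [0, 0, 0, 0, 0, 0.15],
    [0, 0, 0, 0, 0, 0.15],
    [0, 0, 0, 0, 0, 0],
    [0, 0, 0, 0, 0, 0]
  ]
}}

```text
time: 7.78
eef_pos: [0.5815, 0.0585, 0.0349]
eef_rot: [-3.141, 0.001, 1.927]
wrist_force: [2.5, -4.8, -8.0]
grip_width: 0.146
grip_force: 60.2
```

```bash
cat > pm.py <<'E'
from h import *
def pm(cam):
    c=manip.calibration(cam);im=manip.snapshot(cam);hsv=cv2.cvtColor(im,cv2.COLOR_RGB2HSV);P=proj(c,[[.655,.059,.018]])[0];print(cam,P)
    x,y=np.clip(P.astype(int),0,None);w=45 if cam=="wrist" else 25
    r={}
    for nm,lo,hi,z in(("red",(0,150,110),(5,255,255),.016),("orange",(6,60,150),(20,255,255),.0195)):
        m=np.zeros(hsv.shape[:2],np.uint8);m[max(0,y-w):y+w,max(0,x-w):x+w]=cv2.inRange(hsv,lo,hi)[max(0,y-w):y+w,max(0,x-w):x+w]
        ys,xs=np.nonzero(m);
        if len(xs): r[nm]=onz(c,(xs.mean(),ys.mean()),z);print(nm,len(xs),xs.mean(),ys.mean(),r[nm])
    if len(r)==2: print("dy",(r["orange"]-r["red"])@[np.sin(.12),np.cos(.12),0])
    return im
if __name__=="__main__":
    state()
    for cam in("scene","wrist"): cv2.imwrite(f"pics/pm_{cam}.png",pm(cam)[:,:,::-1])
E
python3 pm.py
```

```text
t 7.775 p [0.5815 0.0585 0.0349] rpy [-3.1413  0.0015  1.9272] F [ 2.4865 -4.7824 -7.9662] w 0.1458602338146213 gf 60.17488360404968 q [-0.1821  0.6093  0.0453  1.858  -0.039   0.6752  0.2418]
scene [344.7431 266.8885]
red 9 338.0 270.55555555555554 [0.6707 0.0482 0.016 ]
orange 10 344.5 260.7 [0.637  0.0516 0.0195]
dy -0.0006729330133013645
wrist [440.9234 289.6515]
red 314 453.5828025477707 310.70382165605093 [0.6698 0.0478 0.016 ]
orange 205 410.37560975609756 294.13170731707316 [0.6393 0.0511 0.0195]
dy -0.0002891385155614481
```

Request:
{"name": "arm_command", "arguments": {
  "motion": [
    [0, 0, 0, 0, 0, 0],
    [0, 0, 0, 0, 0, 0],
    [0, 0, 0, 0, 0, 0]
  ],
  "claw": 4.5
}}

```text
time: 8.25
eef_pos: [0.5817, 0.0609, 0.0359]
eef_rot: [3.14, -0.001, 1.927]
wrist_force: [-0.6, -0.2, -0.1]
grip_width: 0.526
grip_force: 0.0
```

Request:
{"name": "arm_command", "arguments": {
  "motion": [
    [0, 0, -3, 0, 0, 0],
    [0, 0, -6, 0, 0, 0],
    [0, 0, -6, 0, 0, 0],
    [0, 0, -6, 0, 0, 0],
    [0, 0, 0, 0, 0, 0]
  ]
}}

```text
time: 8.88
eef_pos: [0.5851, 0.0608, 0.2519]
eef_rot: [3.13, 0.002, 1.926]
wrist_force: [0.2, -0.4, -0.5]
grip_width: 0.529
grip_force: 0.0
```

```bash
python3 pm.py
```

```text
t 8.875 p [0.5851 0.0608 0.2519] rpy [3.1297 0.002  1.9265] F [ 0.2312 -0.3732 -0.4603] w 0.5292518995015114 gf 0.0 q [-0.1987  0.33    0.0623  1.7138 -0.0234  1.0864  0.2266]
scene [344.7431 266.8885]
red 9 338.0 270.55555555555554 [0.6707 0.0482 0.016 ]
orange 10 344.5 260.7 [0.637  0.0516 0.0195]
dy -0.0006729330133013645
wrist [373.5791 184.7246]
red 60 381.2 196.85 [0.6702 0.0478 0.016 ]
orange 44 357.09090909090907 185.6590909090909 [0.6369 0.0516 0.0195]
dy -0.00027614378488731396
```

The pointer is on the mark (dy about -0.3 mm). Next I work out the lid angle and plan the sweep.

```bash
python3 - <<'E'
from h import *
from scipy.optimize import least_squares
c=manip.calibration("scene");y=-.12
X=np.array([np.cos(y),np.sin(y),0]);Y=np.array([-np.sin(y),np.cos(y),0]);Z=np.array([0,0,1.])
bh=np.array([.4837,-.0922,.03]);H=bh+.17*X;H[2]=.034;print("hinge",H)
P=lambda r,s,t,h=.004:H+r*(-np.cos(t)*X+np.sin(t)*Z)+h*(np.sin(t)*X+np.cos(t)*Z)+s*Y
im=manip.snapshot("scene");m=manip.cut_out("scene","lid")
hsv=cv2.cvtColor(im,cv2.COLOR_RGB2HSV);k=cv2.inRange(hsv,(20,120,120),(35,255,255));k[:,:250]=0;k[:,340:]=0;k[:180]=0;k[262:]=0
ys,xs=np.nonzero(k);i=(xs-ys).argmax();print("yellow",xs.min(),xs.max(),ys.min(),ys.max(),"centroid",xs.mean(),ys.mean())
for t in np.arange(.6,1.31,.1):
    q=proj(c,[P(.15,.07,t),P(.15,-.07,t),P(.01,.07,t),P(.01,-.07,t),P(.17,0,t)]);cc=proj(c,[P(.08,0,t)])[0]
    print(round(t,2),q.round(0).tolist(),cc.round(1))
cv2.imwrite("pics/lid.png",cv2.resize(im[160:270,235:400],None,fx=4,fy=4)[:,:,::-1])
E
```

```text
hinge [ 0.6525 -0.1126  0.034 ]
yellow 259 326 180 248 centroid 293.7351086194814 212.75262789067975
0.6 [[330.0, 197.0], [283.0, 182.0], [305.0, 247.0], [259.0, 229.0], [309.0, 182.0]] [293.9 212.9]
0.7 [[328.0, 195.0], [281.0, 180.0], [305.0, 247.0], [258.0, 229.0], [307.0, 180.0]] [292.6 212. ]
0.8 [[326.0, 193.0], [278.0, 178.0], [305.0, 247.0], [258.0, 229.0], [304.0, 178.0]] [291.3 211.3]
0.9 [[324.0, 192.0], [276.0, 176.0], [305.0, 248.0], [258.0, 229.0], [301.0, 176.0]] [289.7 210.9]
1.0 [[321.0, 191.0], [272.0, 176.0], [305.0, 248.0], [258.0, 229.0], [298.0, 175.0]] [288.1 210.9]
1.1 [[318.0, 191.0], [269.0, 176.0], [304.0, 248.0], [257.0, 229.0], [295.0, 175.0]] [286.4 211.1]
1.2 [[315.0, 192.0], [265.0, 176.0], [304.0, 248.0], [257.0, 229.0], [291.0, 175.0]] [284.5 211.7]
1.3 [[312.0, 193.0], [262.0, 177.0], [304.0, 248.0], [257.0, 230.0], [287.0, 177.0]] [282.6 212.6]
```

View pics/lid.png

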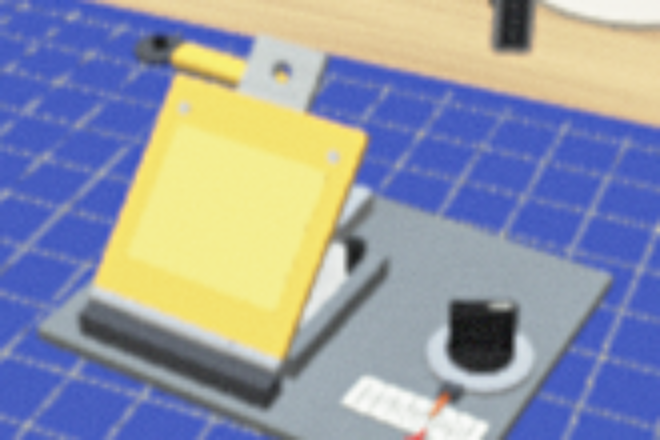

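Request:
{"name": "arm_command", "arguments": {
  "motion": [
    [0, 0, 0, 0, 0, -0.16],
    [0, 0, 0, 0, 0, -0.16],
    [0, 0, 0, 0, 0, -0.16],
    [0, 0, 0, 0, 0, -0.16],
    [0, 0, 0, 0, 0, -0.16],
    [0, 0, 0, 0, 0, -0.16],
    [0, 0, 0, 0, 0, -0.13],
    [0, 0, 0, 0, 0, 0]
  ],
  "claw": 0
}}

```text
time: 10.07
eef_pos: [0.5802, 0.0598, 0.2433]
eef_rot: [-3.141, -0.004, 3.015]
wrist_force: [-0.7, 0.2, 0.3]
grip_width: 0.001
grip_force: 0.0
```

The lid stands at about 0.77 rad (its tab hole is at (305,178) in the scene picture). I'm moving above it and sweeping it shut.

Request:
{"name": "arm_command", "arguments": {
  "motion": [
    [-0.1, -5.4, 1, 0, 0, 0],
    [-0.1, -5.4, 1, 0, 0, 0],
    [-0.1, -5.4, 1, 0, 0, 0],
    [0, 0, 3, 0, 0, 0],
    [0, 0, 2.8, 0, 0, 0],
    [0, 0, 0, 0, 0, 0]
  ]
}}

```text
time: 10.82
eef_pos: [0.5613, -0.1008, 0.1542]
eef_rot: [3.141, -0.007, 3.013]
wrist_force: [0.1, 0.6, 0.4]
grip_width: 0.0
grip_force: 0.0
```

Request:
{"name": "arm_command", "arguments": {
  "motion": [
    [0.8, 0, 2.1, 0, 0, 0],
    [1.2, 0, 1.5, 0, 0, 0],
    [1.1, 0, 1.4, 0, 0, 0],
    [0.6, 0, 1.3, 0, 0, 0],
    [0.6, 0, 1.3, 0, 0, 0],
    [0.3, 0, 1.0, 0, 0, 0],
    [0.2, 0, 1.0, 0, 0, 0],
    [0.1, 0, 0.6, 0, 0, 0],
    [0, 0, 0.5, 0, 0, 0],
    [0, 0, 0, 0, 0, 0]
  ]
}}

```text
time: 12.08
eef_pos: [0.5153, -0.095, 0.05]
eef_rot: [3.142, -0.0, 3.016]
wrist_force: [0.0, -0.1, -0.0]
grip_width: -0.002
grip_force: 0.0
```

Request:
{"name": "arm_command", "arguments": {
  "motion": [
    [0, 0, 0.2, 0, 0, 0],
    [0, 0, 0, 0, 0, 0]
  ]
}}

```text
time: 12.32
eef_pos: [0.5156, -0.095, 0.0484]
eef_rot: [3.142, 0.001, 3.016]
wrist_force: [-0.8, 0.4, 0.5]
grip_width: 0.002
grip_force: 0.0
```

Request:
{"name": "arm_command", "arguments": {
  "motion": [
    [0, 0, 0.2, 0, 0, 0],
    [0, 0, 0.1, 0, 0, 0],
    [0, 0, 0, 0, 0, 0]
  ]
}}

```text
time: 12.7
eef_pos: [0.5154, -0.095, 0.0454]
eef_rot: [3.142, 0.0, 3.016]
wrist_force: [-0.2, 0.2, 2.9]
grip_width: 0.002
grip_force: 1.5
```

Request:
{"name": "arm_command", "arguments": {
  "motion": [
    [0, 0, -5, 0, 0, 0],
    [0, 0, -6, 0, 0, 0],
    [0, 0, -4, 0, 0, 0],
    [1, 0, -3, 0, 0, 0],
    [0, 0, 0, 0, 0, 0]
  ],
  "claw": 6
}}

```text
time: 13.32
eef_pos: [0.5068, -0.094, 0.2277]
eef_rot: [-3.141, 0.005, 3.016]
wrist_force: [-0.3, -0.1, 0.0]
grip_width: 0.709
grip_force: 0.0
```

```bash
python3 - <<'E'
from h import *
from pm import pm
state();c=manip.calibration("wrist");im=pm("wrist");cv2.imwrite("pics/w3.png",im[:,:,::-1]);np.savez("w3.npz",im=im,K=c["intrinsics"],T=c["T"])
print(proj(c,[[.4837,-.0922,.045]]))
E
```

```text
t 13.325 p [ 0.5068 -0.094   0.2277] rpy [-3.1414  0.0051  3.0157] F [-0.277  -0.0909  0.0227] w 0.7090800710334129 gf 0.0 q [ 0.1834  0.2314 -0.0603  1.904   0.0166  1.0015  1.5607]
wrist [458.6597 269.0286]
red 64 449.046875 279.8125 [0.6702 0.0482 0.016 ]
orange 56 452.5892857142857 259.0357142857143 [0.6393 0.051  0.0195]
dy -0.0009292174013320127
[[317.4902 149.9412]]
```

View pics/w3.png

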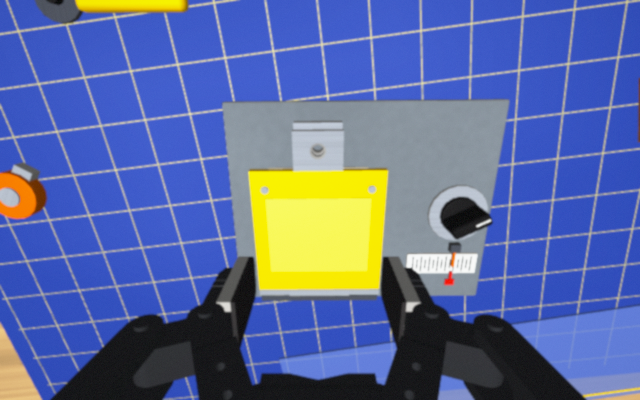

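The lid is closed onto its bumpers. Its hole is at (317.5,150), exactly where the measured base hole projects. Next I move over the pin.

Request:
{"name": "arm_command", "arguments": {
  "motion": [
    [1, 5.3, 0, 0, 0, 0],
    [1, 5.3, 0, 0, 0, 0],
    [1, 5.3, 0, 0, 0, 0],
    [1, 5.3, 0, 0, 0, 0],
    [1, 5.3, 0, 0, 0, 0],
    [1, 5.3, 0, 0, 0, 0],
    [1, 5.3, 0, 0, 0, 0]
  ],
  "claw": 5
}}

```text
time: 14.25
eef_pos: [0.4816, 0.2844, 0.2232]
eef_rot: [-3.14, -0.002, 3.016]
wrist_force: [0.1, 0.4, -1.1]
grip_width: 0.582
grip_force: 0.0
```

Request:
{"name": "arm_command", "arguments": {
  "motion": [
    [0, 0, 0, 0, 0, 0.16],
    [0, 0, 0, 0, 0, 0.16],
    [0, 0, 0, 0, 0, 0.16],
    [0, 0, 0, 0, 0, 0.16],
    [0, 0, 0, 0, 0, 0.16],
    [0, 0, 0, 0, 0, 0]
  ]
}}

```text
time: 15.0
eef_pos: [0.4818, 0.2828, 0.2234]
eef_rot: [-3.139, -0.0, 2.218]
wrist_force: [0.3, -0.8, 0.0]
grip_width: 0.584
grip_force: 0.0
```

```bash
python3 - <<'E'
from h import *
state();c=manip.calibration("wrist");im=manip.snapshot("wrist");np.savez("w4.npz",im=im,K=c["intrinsics"],T=c["T"])
P=proj(c,[[.485,.288,.08]])[0];print(P)
x,y=P.astype(int);a=im[y-70:y+80,x-80:x+80];print("crop origin",x-80,y-70)
d=np.load("w1.npz");b=d["im"][35:135,292:392]
A=cv2.resize(a,(640,600),interpolation=cv2.INTER_CUBIC)
cv2.imwrite("pics/w4c.png",A[:,:,::-1])
# pin top by brightness/low saturation
for nm,cc,I,bx in(("w1",dict(intrinsics=d["K"],T=d["T"]),d["im"],(325,70,360,100)),("w4",c,im,(x-30,y-30,x+30,y+30))):
    h=cv2.cvtColor(I,cv2.COLOR_RGB2HSV)[bx[1]:bx[3],bx[0]:bx[2]];m=((h[...,1]<60)&(h[...,2]>100)).astype(np.uint8)
    n,l,st,ce=cv2.connectedComponentsWithStats(m);i=1+st[1:,4].argmax();print(nm,st[i],ce[i]+[bx[0],bx[1]],onz(cc,ce[i]+[bx[0],bx[1]],.08))
E
```

```text
t 15.0 p [0.4818 0.2828 0.2234] rpy [-3.1387 -0.0003  2.2175] F [ 0.2819 -0.8026  0.0056] w 0.5840835771861165 gf 0.0 q [-0.46    0.3204 -0.1451  1.7976  0.0529  1.0303  0.0215]
[325.0396 181.758 ]
crop origin 245 111
w1 [  9   6  17  18 227] [341.8062  84.3789] [0.4845 0.2887 0.08  ]
w4 [ 21  10  22  30 458] [327.0153 175.2751] [0.4828 0.2938 0.08  ]
```

View pics/w4c.png

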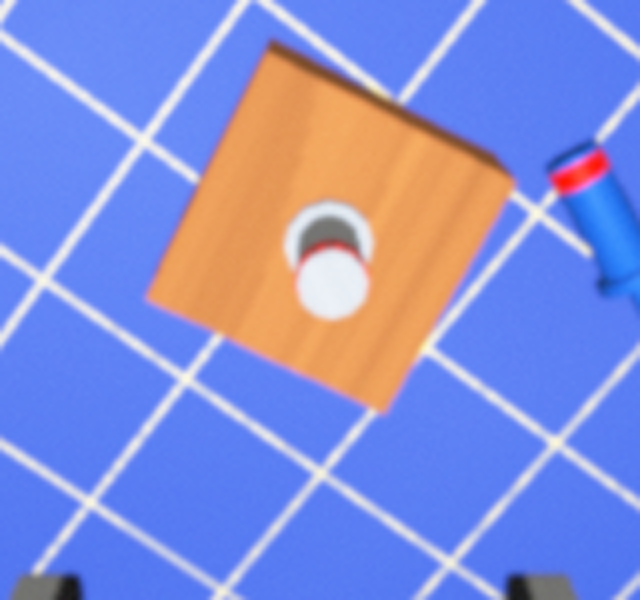

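```bash
python3 - <<'E'
from h import *
d=np.load("w4.npz");c=dict(intrinsics=d["K"],T=d["T"]);e=np.load("w1.npz");c1=dict(intrinsics=e["K"],T=e["T"])
print("top",onz(c,(328,182),.08),"flange",onz(c,(327,172),.044),"tri",tri([(c,(328,182)),(c1,(342,84.7))]))
st=[(245+x/4,111+y/4) for x,y in((270,50),(512,180),(383,412),(148,298))];s=[onz(c,u,.04) for u in st];print("stand mid",np.mean(s,0),[np.linalg.norm(s[i]-s[i-1]) for i in range(4)])
rel([*onz(c,(328,182),.08)[:2],.05],2.2175)
E
```

```text
top [0.4873 0.2894 0.08  ] flange [0.4871 0.2895 0.044 ] tri [0.4859 0.2891 0.0811]
stand mid [0.4871 0.2897 0.04  ] [np.float64(0.06995797951621786), np.float64(0.06795782704724679), np.float64(0.06922580116522221), np.float64(0.06861360359367685)]
shift cm [ 0.1942  0.862  17.3684] | in final frame [ 0.201   0.8197 17.3704] turn [-0.0024 -0.0003  0.0018]
```

Request:
{"name": "arm_command", "arguments": {
  "motion": [
    [0.2, 0.85, 3, 0, 0, 0],
    [0, 0, 5, 0, 0, 0],
    [0, 0, 5, 0, 0, 0],
    [0, 0, 2.5, 0, 0, 0],
    [0, 0, 1.7, 0, 0, 0],
    [0, 0, 0, 0, 0, 0]
  ]
}}

```text
time: 15.8
eef_pos: [0.4873, 0.2894, 0.052]
eef_rot: [-3.139, -0.0, 2.217]
wrist_force: [-0.1, 0.5, 0.1]
grip_width: 0.582
grip_force: 0.0
```

Request:
{"name": "arm_command", "arguments": {
  "motion": [
    [0, 0, 0, 0, 0, 0],
    [0, 0, 0, 0, 0, 0],
    [0, 0, 0, 0, 0, 0],
    [0, 0, 0, 0, 0, 0]
  ],
  "claw": 0.6
}}

```text
time: 16.3
eef_pos: [0.4887, 0.2901, 0.0547]
eef_rot: [3.14, 0.0, 2.216]
wrist_force: [-1.2, -1.0, 6.4]
grip_width: 0.165
grip_force: 58.4
```

Request:
{"name": "arm_command", "arguments": {
  "motion": [
    [0, 0, -2, 0, 0, 0],
    [0, 0, -5, 0, 0, 0],
    [0, 0, -5, 0, 0, 0],
    [0, 0, -3, 0, 0, 0],
    [0, 0, 0, 0, 0, 0]
  ]
}}

```text
time: 16.92
eef_pos: [0.4901, 0.2911, 0.2068]
eef_rot: [3.135, 0.001, 2.216]
wrist_force: [0.3, -0.5, -1.6]
grip_width: 0.166
grip_force: 58.5
```

Request:
{"name": "arm_command", "arguments": {
  "motion": [
    [-4.3, -3.3, 0, 0, 0, 0],
    [-4.3, -3.3, 0, 0, 0, 0],
    [-4.3, -3.3, 0, 0, 0, 0],
    [-4.3, -3.3, 0, 0, 0, 0],
    [-4.3, -3.3, 0, 0, 0, 0],
    [-4.3, -3.3, 0, 0, 0, 0],
    [-4.3, -3.3, 0, 0, 0, 0],
    [0, 0, 3, 0, 0, 0],
    [0, 0, 3, 0, 0, 0],
    [0, 0, 0, 0, 0, 0]
  ]
}}

```text
time: 18.18
eef_pos: [0.4815, -0.0893, 0.1404]
eef_rot: [-3.137, -0.005, 2.216]
wrist_force: [0.1, 0.2, -0.2]
grip_width: 0.163
grip_force: 58.6
```

```bash
python3 - <<'E'
from h import *
state();c=manip.calibration("wrist");im=manip.snapshot("wrist")
p,R=pose();print("pred tip px",proj(c,[p-[0,0,.0387],[.4837,-.0922,.05]]))
s=manip.snapshot("side");cs=manip.calibration("side");q=proj(cs,[p-[0,0,.0387],[.4837,-.0922,.05],p]);print(q);x,y=q[0].astype(int)
a=cv2.resize(im[40:340,120:520],(800,600));b=cv2.resize(s[y-60:y+40,x-60:x+60],(720,600),interpolation=cv2.INTER_CUBIC)
cv2.imwrite("pics/w5.png",a[:,:,::-1]);cv2.imwrite("pics/s5.png",b[:,:,::-1]);print(x-60,y-60)
rel([.4837,-.0922,.1],2.216)
E
```

```text
t 18.175 p [ 0.4815 -0.0893  0.1404] rpy [-3.1365 -0.0047  2.2156] F [ 0.1234  0.1554 -0.2259] w 0.1634197655984682 gf 58.616734743118286 q [ 0.0813  0.3098  0.0551  2.0348 -0.023   0.8045  0.7946]
pred tip px [[320.7453 235.6845]
 [318.9965 208.9607]]
[[324.7659 189.8961]
 [325.8361 206.4302]
 [324.6013 177.6552]]
264 129
shift cm [-0.1925 -0.2002  4.3094] | in final frame [-0.1892 -0.2042  4.3094] turn [-0.0009 -0.0008  0.0002]
```

View pics/s5.png

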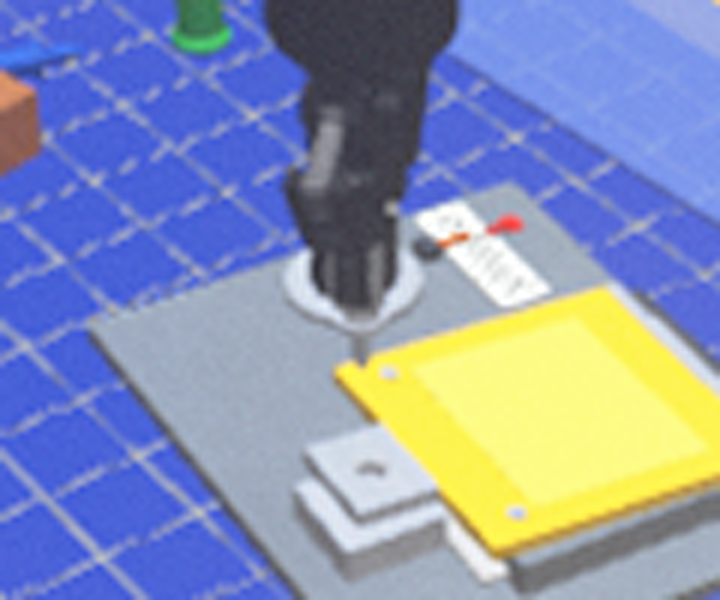

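In the side crop the pin tip is at (324.3,189.3) and the hole at (326,207) in picture pixels. Both are within 1 px of prediction, so I line up and insert.

Request:
{"name": "arm_command", "arguments": {
  "motion": [
    [-0.19, -0.2, 2, 0, 0, 0],
    [0, 0, 2, 0, 0, 0],
    [0, 0, 0, 0, 0, 0],
    [0, 0, 0, 0, 0, 0]
  ]
}}

```text
time: 18.77
eef_pos: [0.4851, -0.0923, 0.1046]
eef_rot: [3.14, 0.001, 2.216]
wrist_force: [0.3, -1.2, -0.4]
grip_width: 0.169
grip_force: 58.6
```

```bash
python3 - <<'E'
from h import *
state()
s=manip.snapshot("side");cs=manip.calibration("side");p,R=pose();print(proj(cs,[p-[0,0,.0387],[.4837,-.0922,.05]]))
rel([.4837,-.0922,.0527],2.216)
E
```

```text
t 18.775 p [ 0.4851 -0.0923  0.1046] rpy [3.1402 0.0014 2.2162] F [ 0.3372 -1.1915 -0.4154] w 0.168562638085204 gf 58.61689746379852 q [ 0.0887  0.3693  0.0531  2.0554 -0.0293  0.7156  0.8056]
[[326.2813 201.5236]
 [325.8361 206.4302]]
shift cm [ 0.1091 -0.1203  5.1906] | in final frame [ 0.1008 -0.1117  5.191 ] turn [0.0017 0.0016 0.0001]
```

Request:
{"name": "arm_command", "arguments": {
  "motion": [
    [0.1, -0.1, 0.8, 0, 0, 0],
    [0, 0, 0.8, 0, 0, 0],
    [0, 0, 0.7, 0, 0, 0],
    [0, 0, 0, 0, 0, 0]
  ]
}}

```text
time: 19.32
eef_pos: [0.4828, -0.0921, 0.0797]
eef_rot: [-3.141, -0.0, 2.216]
wrist_force: [-0.1, 0.5, -1.4]
grip_width: 0.166
grip_force: 58.5
```

Request:
{"name": "arm_command", "arguments": {
  "motion": [
    [0, 0, 0.4, 0, 0, 0],
    [0, 0, 0.5, 0, 0, 0],
    [0, 0, 0.5, 0, 0, 0],
    [0, 0, 0, 0, 0, 0]
  ]
}}

```text
time: 19.82
eef_pos: [0.4827, -0.0921, 0.0659]
eef_rot: [-3.141, -0.0, 2.216]
wrist_force: [1.1, -0.9, -1.2]
grip_width: 0.169
grip_force: 58.5
```

Request:
{"name": "arm_command", "arguments": {
  "motion": [
    [-0.05, 0.06, 0.4, 0, 0, 0],
    [0, 0, 0.4, 0, 0, 0],
    [0, 0, 0.3, 0, 0, 0],
    [0, 0, 0, 0, 0, 0],
    [0, 0, 0, 0, 0, 0]
  ]
}}

```text
time: 20.45
eef_pos: [0.4832, -0.0921, 0.0552]
eef_rot: [-3.141, -0.0, 2.216]
wrist_force: [-1.6, -0.3, 3.7]
grip_width: 0.161
grip_force: 59.1
```

Request:
{"name": "arm_command", "arguments": {
  "motion": [
    [0, 0, 0.2, 0, 0, 0],
    [0, 0, 0.2, 0, 0, 0],
    [0, 0, 0, 0, 0, 0],
    [0, 0, 0, 0, 0, 0]
  ]
}}

```text
time: 20.95
eef_pos: [0.4833, -0.0921, 0.0524]
eef_rot: [-3.142, -0.0, 2.216]
wrist_force: [-5.9, -0.3, 17.0]
grip_width: 0.164
grip_force: 60.7
```

Request:
{"name": "arm_command", "arguments": {
  "motion": [
    [0, 0, 0.05, 0, 0, 0],
    [0, 0, 0, 0, 0, 0],
    [0, 0, 0, 0, 0, 0],
    [0, 0, 0, 0, 0, 0]
  ]
}}

```text
time: 21.45
eef_pos: [0.4833, -0.0921, 0.0522]
eef_rot: [3.142, -0.0, 2.216]
wrist_force: [-6.3, 2.0, 20.3]
grip_width: 0.164
grip_force: 60.8
```

```bash
python3 - <<'E'
from h import *
from pm import pm
state();pm("scene");pm("side");state()
E
```

```text
t 21.45 p [ 0.4833 -0.0921  0.0522] rpy [ 3.1416 -0.0002  2.2157] F [-6.3416  2.0117 20.273 ] w 0.16401662745781997 gf 60.779165625572205 q [ 0.0949  0.4611  0.0466  2.0804 -0.037   0.601   0.8121]
scene [344.7431 266.8885]
red 9 338.0 270.55555555555554 [0.6707 0.0482 0.016 ]
orange 10 344.5 260.7 [0.637  0.0516 0.0195]
dy -0.0006729330133013645
side [342.5005 165.902 ]
red 4 348.5 166.0 [0.6708 0.0501 0.016 ]
orange 4 339.75 168.25 [0.64   0.0528 0.0195]
dy -0.0009315197091056622
t 21.55 p [ 0.4833 -0.0922  0.0522] rpy [ 3.1416 -0.0002  2.2157] F [-6.9043  1.2316 20.6262] w 0.16478750384446414 gf 60.7789546251297 q [ 0.0949  0.4611  0.0467  2.0803 -0.037   0.6011  0.8121]
```

The lid is at its rigid stop with about 20 N of press, the pin is home, and the pointer is on the mark.

```bash
python3 -c "
from cell import manip
print(manip.job_done())"
```

```text
the job is handed in; nothing more can be done
None
```

I handed the job in at about 21.6 s; no verdict came back, but my last readings had the pointer within 1 mm of the mark, the lid apparently at its stop, and the gripped pin home under about 20 N of press.

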